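Release a locked slide tray with the pin

ROBOT

A 6-joint arm with a two-finger parallel gripper is mounted at the origin on the work surface. World frame = base frame: x ahead of the robot, y to its left, z up, the work surface at z = 0. Lengths are in m, angles in rad, forces in N, time in s.
With the tool pointing down it reaches from about 0.325 to 0.9 m from the base axis. Payload 3.5 kg.
Tool frame: the origin (TCP) lies midway between the tips of the shut fingers; the grasp point (between the pads) lies 19 mm behind it; z points along the fingers, y is the direction in which the jaws open and shut (so a half turn about z gives the same grasp; the last joint's range is limited). The gripper opens to 85 mm and grips with 20 to 120 N. Pads are 22 mm wide; open, the fingers measure 114 mm over their backs; the gripper's body (76 mm by 85 mm) begins 54 mm behind the grasp point. The pads swing forward as they close: fully open they stand 13 mm farther back than shut.
Start: joints at [-1.447, 0.276, -0.026, 1.268, 0, 1.467], TCP at [0.141, -0.609, 0.231] pointing down, gripper open.
Joint ranges: [-3.12, 3.12], [-0.85, 1.88], [-1.08, 1.24], [-1.95, 2.15], [-1.57, 1.53], [-3.14, 3.14]. Speed limits (rad/s): [2.57, 2.57, 3.14, 3.14, 3.14, 3.14].

INTERFACE

Orientations are given as a unit quaternion [w, x, y, z].
In Python, from bench import arm gives the robot as it stands.
- The arm moves only by the tool step_arm, never from a script. Its argument "rows" is a list of rows, each a list of 7 numbers: the gripper's target within -1 to 1 (fully open at 1, half-way at 0, shut at -1), then the shift along the tool's x, y, z in mm, then the turn, a rotation vector about the tool's x, y, z in rad. In form: [[fingers, tx, ty, tz, ax, ay, az], ...]. A call has 1 to 8 rows; each row is the pose to reach, as a shift and turn from the pose commanded when the call began, along the tool's axes at that moment; what a row does not reach only later rows make up. A row lasts 1/10 s, in which the tool goes at most 50 mm and 8.59 degrees, less where a joint would pass 70% of its speed; a pose out of reach is approached as far as the arm can. A call with a gripper value outside its range is refused whole. The fingers move at their own pace and stop on an object; the grip force is fixed at half the most. Time passes only in rows, so rows that repeat a pose let the fingers close. It gives the time, the measured TCP pose, the force and the opening at its end, in the units of the state.
- arm.sense(): the state, without advancing time (a new reading comes with each control period).
- arm.capture(name): name is "scene" or "top" or "wrist"; returns a dict with "image" (400x640x3 uint8, red, green, blue), "fx", "fy", "cx", "cy" (pixels), "dist" ([k1, k2, p1, p2, k3] as OpenCV has them; the pictures are not rectified), "extrinsics" (4x4, takes a point from world to camera coordinates); the wrist camera has in their place "tool_from_camera" (4x4, takes a point from camera to tool coordinates, whose origin is the TCP and whose axes are the flange's). Camera axes: x right, y up, looking along -z (the intrinsics and any distortion apply to the point x, -y, -z); pixel columns grow to the right and rows downward; lengths in m; the calibration is good to about 2 mm. A picture is of the moment at which its call begins: read the wrist's pose just before it. There is no depth.
- arm.hand_in(): hands the job in, once; it reports no verdict.
The state is a dict: "clock": time; "joint_pos": joint angles; "qd": joint speeds; "joint_efforts": joint torques, N m; "ee_pos": TCP position; "orientation": TCP orientation; "force": force on the tool from outside, world axes, zero at the start; "wrist_torque": the same for the moment, N m; "grip_width": opening from 0.0 (shut) to 1.0 (fully open).
Only numpy, scipy, OpenCV 4.12 (cv2) and the standard library are available. Lean on these libraries where they do the work, as an engineer would, in place of code of your own. Each camera call takes 0.05 s, during which the arm holds its last target.

TASK

The slide loader has locked up with its tray shut inside. Draw the release pin out of its stand, push it gently straight down through the small hole in the loader's top until the hidden spring catch gives way and the slide tray springs out, then put the pin back upright and fully home in its stand, let go and leave the tray out. Never force the pin against the loader, and leave the bottle, the objective and the slide box where they are.

Things in the scene. Friction and masses are not known exactly. Their poses are not given: they have to be found in the camera images.
- loader: white slide loader, a fixed hollow box 200 (its x) x 170 (its y) x 110 mm high; origin at the centre of its underside, z up. A black tray front sits flush in its -x face; vent lines on the top. Pressing it or its catch with the pin takes no harm up to 20 N; 25 N breaks it.
- hole (a point): centre, at the top surface, of a round hole 9 mm in diameter with a dark flat ring round it, in the loader's 4 mm top plate, 55 mm along +x and 40 mm along +y from the loader's middle, 110 mm over the bench; axes as the loader's. Hollow below, with a flat spring catch pad 24 mm across under it, 14 to 34 mm beneath the top surface: the depth differs from unit to unit and must be felt.
- tray (a joint): travel of the tray out along the loader's -x, in m: 0 shut and locked, 0.060 fully out. The catch pad under the hole resists with about 6 N at first touch, rising to 9 N; it trips after 4 to 5 mm of travel and meets a hard stop at 7 mm. Once tripped, a spring drives the tray out within half a second and keeps it there.
- tray_front (a point): middle of the tray's black front (108 mm wide, 29 mm high), 32 mm over the bench; moves with the tray
- pin_grip (a point): centre of the release pin's black round handle (18 mm in diameter, 60 mm long, two thin steel rings); z points along the pin from its tip to its handle. Under the handle is a steel shank 6 mm in diameter, 55 mm long, with a rounded tip. 60 g.
- pin_tip (a point): rounded end of the pin's shank, 85 mm from the handle's centre along the pin's -z
- stand: grey fixed stand, a block 60 x 60 x 60 mm; origin at the centre of its underside. The pin stands upright in it, the underside of the handle resting on the block's top.
- socket (a point): mouth of the stand's socket, a round hole 9 mm in diameter and 57 mm deep from the block's top, at its middle, 60 mm over the bench. With the pin fully home its tip is 55 mm and its handle's centre 30 mm from here (below and above).
- bottle: bystander: closed whitish plastic bottle, 64 mm in diameter, 135 mm high, loose; origin at the centre of its underside
- objective: bystander: bare metal microscope objective standing on its wide end, 40 mm in diameter, 55 mm high, loose; origin at the centre of its underside
- slidebox: bystander: grey slide box with a white lid, 102 x 87 x 36 mm, loose; origin at the centre of its underside
Mind the look-alikes: they are no part of the job. What is shaped like the stand but yellow is not meant.

How it is judged:
On the way, in this order (a step that is already met when the one before it is completed fails the run):
1. the pin is drawn clear of its stand, its tip over the stand's top (z of pin_tip in the frame of socket above 0.004 m), for 0.1 s.
2. with the pin's tip in the hole at least 12 mm deep, the catch has tripped and the tray has come out more than 10 mm (z of pin_tip in the frame of hole below -0.012 m and horizontal distance between pin_tip and hole below 0.012 m and value of joint tray above 0.01 m), for 0.05 s.
At the end, for the whole second after the job is handed in: The tray stays out by more than 50 mm; the pin stands at rest in its stand's socket, within 4 mm of fully home and within 5 degrees of upright, released (value of joint tray above 0.05 m and horizontal distance between pin_tip and socket below 0.006 m and z of pin_grip in the frame of socket below 0.034 m and z of pin_tip in the frame of socket below -0.051 m and angle between pin_grip's own z axis and vertical below 0.09 rad and linear speed of pin below 0.02 m/s); the robot touches nothing.
It fails at once if the pin presses on the loader or its catch with more than 25 N (contact force between pin and loader above 25 N).
It fails at once if the robot's fingers press on the loader or its tray with more than 5 N (contact force between the fingers and loader above 5 N).
It fails at once if the bottle is moved more than 15 mm or tipped (distance of bottle from where it was at the start of the episode above 0.015 m or angle between bottle's own z axis and vertical above 0.3 rad).
It fails at once if the objective is moved more than 15 mm or tipped (distance of objective from where it was at the start of the episode above 0.015 m or angle between objective's own z axis and vertical above 0.3 rad).
It fails at once if the slide box is moved more than 15 mm (distance of slidebox from where it was at the start of the episode above 0.015 m).
It also fails if it takes over 53 s, if anything falls off the work surface, if the arm or the gripper's body presses on something with over 40 N, if the wrist force passes 120 N, or if a joint passes its speed limit or range.

## Working session

There is one attempt and no reset: what is moved stays moved. The work goes in short steps, Python scripts to look and compute and a tool call to move; the robot and the scene stay as the last step left them, time stands still between calls to the robot, and variables do not carry over. Pictures are saved under pics/ and viewed, and the job is handed in when it is done.

Besides the shell and the picture viewer there is one more tool, called after "Emit:" as name([rows], argument=value, ...), one row to a line, values as JSON. step_arm: Moves the arm, as the interface text tells. Its arguments: {"type":"object","properties":{"rows":{"type":"array"}},"required":["rows"]}

```bash
mkdir -p pics; ls; python3 - <<'E'
from bench import arm
import cv2
print(arm.sense())
for n in ["scene","top","wrist"]:
    c=arm.capture(n); cv2.imwrite(f"pics/{n}0.png",c["image"][:,:,::-1])
    print(n,{k:(v.tolist() if hasattr(v,'tolist') else v) for k,v in c.items() if k!="image"})
E
```

```text
pics
{'clock': 0.0, 'joint_pos': array([-1.44742290e+00,  2.77133806e-01, -2.78979504e-02,  1.26798136e+00,
       -9.76454708e-06,  1.46740564e+00]), 'qd': array([ 0.00207988, -0.00053259,  0.00235255, -0.00065814,  0.00109886,
        0.00028977]), 'joint_efforts': array([ 1.82679869e-04, -4.45510161e+01,  2.95200849e+01,  1.66224892e-02,
       -2.22621807e-04, -1.17106085e-07]), 'ee_pos': array([ 0.1404129 , -0.60822418,  0.23015114]), 'orientation': array([-1.10829067e-03,  9.93578526e-01,  1.13139223e-01, -1.59562252e-05]), 'force': array([ 0.43785389,  0.30661128, -0.6971165 ]), 'wrist_torque': array([0.0220024 , 0.03055834, 0.0069045 ]), 'grip_width': 0.9990082444856384}
scene {'fx': 427.9600139529038, 'fy': 427.9600139529038, 'cx': 310.9480978863781, 'cy': 198.4236818975421, 'dist': [-0.08539739923942684, 0.0, 0.0, 0.0, 0.0], 'extrinsics': [[0.5138393136559354, 0.85781069173204, 0.01140074084417443, -0.3106047282113961], [-0.6920271598515041, 0.4066055869140408, 0.596464841141663, 0.2612414232753814], [0.5070183130513708, -0.31437670689872577, 0.8025582323981574, -1.54629261
[... 262 characters left out ...]
240680425, 0.05439175705583081], [0.9942160480930399, -0.012795945349448506, 0.10663354770836624, -0.5370156676588557], [-0.1066918456560454, -0.00396131527145227, 0.9942842440931198, -1.1472105719067773], [0.0, 0.0, 0.0, 1.0]]}
wrist {'fx': 290.92172323020657, 'fy': 290.92172323020657, 'cx': 321.62007773275883, 'cy': 200.7777776218694, 'dist': [0.00388845477576005, 0.0, 0.0, 0.0, 0.0], 'tool_from_camera': [[0.0005331704584261755, 0.9547767795237018, 0.29732308523155565, 0.07630698760019532], [0.9999988907562085, -0.000922563763965447, 0.0011693427443855617, 0.00013022742081991723], [0.0013907608042689223, 0.29732213196876217, -0.9547762123272318, -0.1420356458315794], [0.0, 0.0, 0.0, 1.0]]}
```

View pics/scene0.png

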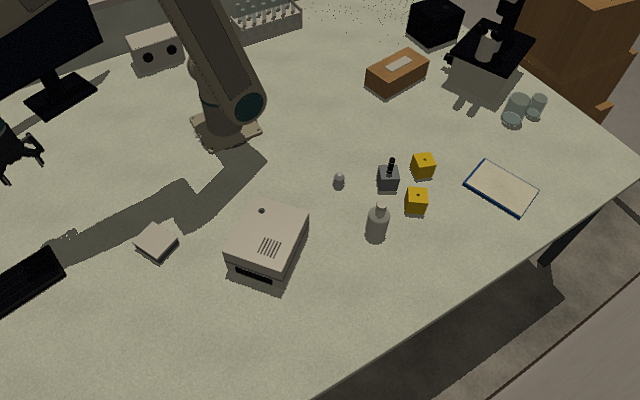

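View pics/top0.png

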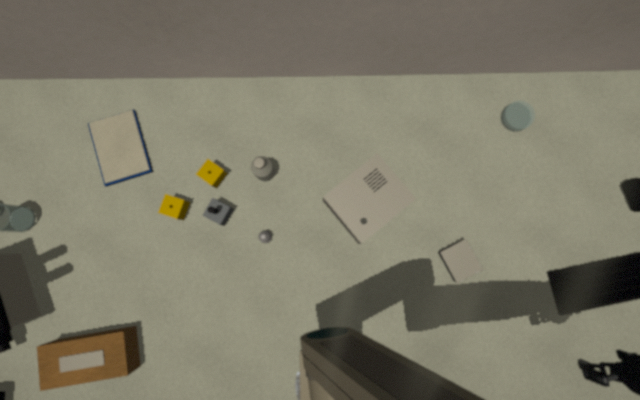

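View pics/wrist0.png

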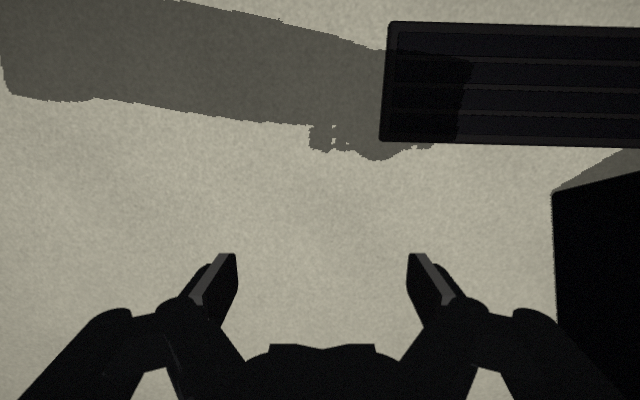

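Candidates for the stand: the grey block with the black pin, at scene (388,178) and top (218,211), and two yellow blocks, at top (211,173) and (173,207). Only the grey one fits. The loader hole is at top (363,221) and scene (262,211). I'll enlarge these and measure.

```bash
cat > h.py <<'E'
import numpy as np, cv2
from bench import arm
from scipy.spatial.transform import Rotation as R
def ray(c,uv,tool=None):
    K=np.array([[c['fx'],0,c['cx']],[0,c['fy'],c['cy']],[0,0,1.]])
    p=cv2.undistortPoints(np.array([[uv]],float),K,np.array(c['dist']))[0,0]
    d=np.array([p[0],-p[1],-1.])
    if tool is None:
        E=np.linalg.inv(np.array(c['extrinsics']))
    else: E=tool@np.array(c['tool_from_camera'])
    return E[:3,3],E[:3,:3]@d
def plane(c,uv,z,tool=None):
    o,d=ray(c,uv,tool); return o+d*(z-o[2])/d[2]
def proj(c,X,tool=None):
    E=np.array(c['extrinsics']) if tool is None else np.linalg.inv(tool@np.array(c['tool_from_camera']))
    q=E[:3,:3]@np.array(X)+E[:3,3]
    K=np.array([[c['fx'],0,c['cx']],[0,c['fy'],c['cy']],[0,0,1.]])
    return cv2.projectPoints(np.array([[q[0],-q[1],-q[2]]]),np.zeros(3),np.zeros(3),K,np.array(c['dist']))[0][0,0]
def tri(rs):
    A=np.zeros((3,3));b=np.zeros(3)
    for o,d in rs:
        d=d/np.linalg.norm(d);P=np.eye(3)-np.outer(d,d);A+=P;b+=P@o
    x=np.linalg.solve(A,b); return x,[np.linalg.norm((np.eye(3)-np.outer(d,d)/(d@d))@(x-o)) for o,d in rs]
def tool():
    s=arm.sense();q=s['orientation'];T=np.eye(4)
    T[:3,:3]=R.from_quat(np.r_[q[1:],q[0]]).as_matrix();T[:3,3]=s['ee_pos'];return T
E
python3 - <<'E'
import cv2,numpy as np
from h import *
s=cv2.imread('pics/scene0.png');t=cv2.imread('pics/top0.png')
f=lambda im,x,y,w,h,k:cv2.resize(im[y:y+h,x:x+w],None,fx=k,fy=k,interpolation=cv2.INTER_CUBIC)
a=f(s,365,145,75,75,5);b=f(t,150,150,125,100,3);
c=f(s,215,190,100,100,4);d=f(t,315,155,110,100,4)
W=800
def pad(x): return cv2.copyMakeBorder(x,0,400-x.shape[0] if x.shape[0]<400 else 0,0,0,cv2.BORDER_CONSTANT)
cv2.imwrite('pics/c1.png',np.hstack([pad(a),pad(b)]))
cv2.imwrite('pics/c2.png',cv2.resize(np.hstack([c,d]),(798,380)))
c=arm.capture('top');e=arm.capture('scene')
print('hole',plane(c,(363,221),.11),plane(e,(262,211),.11),tri([ray(c,(363,221)),ray(e,(262,211))]))
E
```

```text
hole [ 0.47255902 -0.08363379  0.11      ] [ 0.47442681 -0.0826163   0.11      ] (array([ 0.47302912, -0.08301713,  0.10855688]), [np.float64(0.0008734270407613195), np.float64(0.0008734270407613862)])
```

View pics/c1.png

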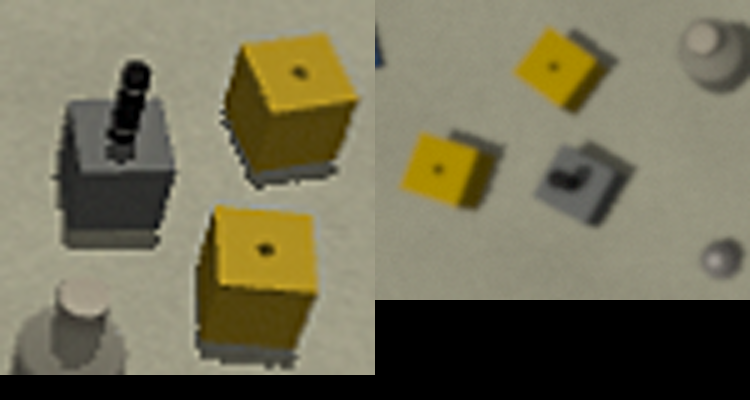

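View pics/c2.png

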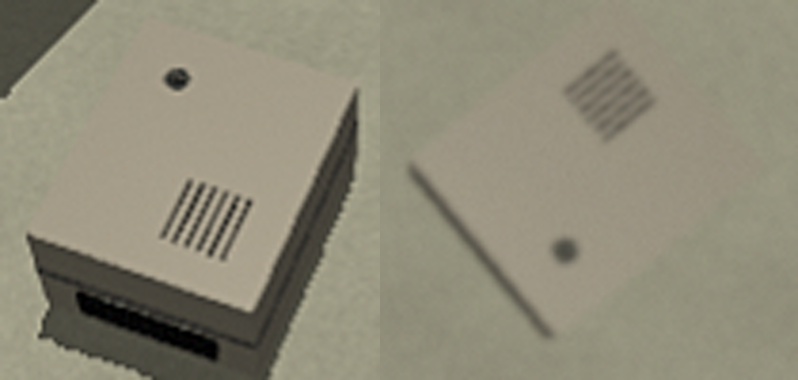

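```bash
python3 - <<'E'
from h import *
c=arm.capture('top');e=arm.capture('scene')
T=lambda x,y:(150+(x-375)/3,150+y/3)
S=lambda x,y:(365+x/5,145+y/5)
print('handle top',tri([ray(c,T(553,184)),ray(e,S(137,72))]))
# stand top corners scene
cs=[S(67,103),S(163,100),S(173,168),S(60,178)]
P=np.array([plane(e,q,.06) for q in cs]);print('stand top scene',P.mean(0),[np.linalg.norm(P[i]-P[i-1]).round(3) for i in range(4)]);print(P)
ct=[T(573,143),T(537,187),T(592,223),T(618,178)]
ct=[T(572,146),T(537,187),T(585,216),T(614,170)]
P=np.array([plane(c,q,.06) for q in ct]);print('stand top',P.mean(0),[np.linalg.norm(P[i]-P[i-1]).round(3) for i in range(4)])
for n,tp,sc,z in [('bottle',(262,161),(381,205),.135),('obj',(265,236),(338,176),.055),('y1',T(553,67),S(266,249),.06),('y2',T(438,169),S(300,73),.06)]:
    print(n,plane(c,tp,z),plane(e,sc,z))
print('slidebox',plane(c,(460,258),.036),plane(e,(157,237),.036))
# loader corners top view
D=lambda x,y:(315+(x-380)/3.8,155+y/3.8)
P=np.array([plane(c,D(*q),.11) for q in [(410,160),(550,335),(765,165)]]);print(P,np.linalg.norm(np.diff(P,axis=0),axis=1))
S2=lambda x,y:(215+x/3.8/400*400,190+y/3.8)
P=np.array([plane(e,S2(*q),.11) for q in [(27,235),(255,312),(358,90),(145,15)]]);print(P,np.linalg.norm(np.diff(P,axis=0),axis=1))
print('hole sc',plane(e,S2(177,79),.11),plane(c,D(565,250),.11))
E
```

```text
handle top (array([0.50562768, 0.34813594, 0.11195354]), [np.float64(0.001075281294536783), np.float64(0.0010752812945368545)])
stand top scene [0.51003476 0.33991279 0.06      ] [np.float64(0.063), np.float64(0.062), np.float64(0.056), np.float64(0.072)]
[[0.4715909  0.32985189 0.06      ]
 [0.50068634 0.38495151 0.06      ]
 [0.54861446 0.3555172  0.06      ]
 [0.51924733 0.28933056 0.06      ]]
stand top [0.51347025 0.33825174 0.06      ] [np.float64(0.048), np.float64(0.052), np.float64(0.056), np.float64(0.053)]
bottle [0.6419681  0.19637261 0.135     ] [0.63914961 0.20267021 0.135     ]
obj [0.43520792 0.19854912 0.055     ] [0.43915098 0.19721259 0.055     ]
y1 [0.62588266 0.36365292 0.06      ] [0.62798842 0.36540937 0.06      ]
y2 [0.52576946 0.47457902 0.06      ] [0.52740589 0.47731252 0.06      ]
slidebox [ 0.36401608 -0.37516963  0.036     ] [ 0.35303857 -0.36875506  0.036     ]
[[ 0.54143543  0.02776915  0.11      ]
 [ 0.41096218 -0.0729797   0.11      ]
 [ 0.53428984 -0.23508904  0.11      ]] [0.16484416 0.20368886]
[[ 0.53765754 -0.23202926  0.11      ]
 [ 0.66840723 -0.12484856  0.11      ]
 [ 0.54892097  0.02619434  0.11      ]
 [ 0.4082929  -0.07735242  0.11      ]] [0.16906562 0.19259004 0.1746373 ]
hole sc [ 0.47319309 -0.08330336  0.11      ] [ 0.47312532 -0.08556376  0.11      ]
```

The grey stand is confirmed: the pin stands in it and the yellow blocks are empty look-alikes. The hole is at about (0.473,-0.084,0.110) and the stand at about (0.511,0.340). I'll move toward the stand, yawing so that tool x points along -X.

Emit:
step_arm([
  [1, 37, -28, 0, 0, 0, -0.14],
  [1, 74, -56, 0, 0, 0, -0.28],
  [1, 111, -84, 0, 0, 0, -0.42],
  [1, 148, -112, 0, 0, 0, -0.56],
  [1, 185, -140, 0, 0, 0, -0.7],
  [1, 222, -168, 0, 0, 0, -0.84],
  [1, 259, -196, 0, 0, 0, -0.98],
  [1, 296, -224, 0, 0, 0, -1.12],
])

```text
clock: 1.15
ee_pos: [0.3795, -0.3227, 0.2316]
orientation: [0.0, 0.78, 0.626, 0.0]
force: [0.9, -0.9, -0.4]
grip_width: 1.001
```

```bash
cat > go.py <<'E'
import sys
from h import *
# usage: target x y z [yaw]; prints shift in tool axes (mm) and turn to tool-down with yaw
T=tool();g=np.array([float(a) for a in sys.argv[1:4]])
print('tcp',T[:3,3].round(4),'shift mm',(T[:3,:3].T@(g-T[:3,3])*1000).round(1))
y=float(sys.argv[4]) if len(sys.argv)>4 else np.pi
G=np.array([[np.cos(y),np.sin(y),0],[np.sin(y),-np.cos(y),0],[0,0,-1]])
print('rotvec',R.from_matrix(T[:3,:3].T@G).as_rotvec().round(4)); s=arm.sense();print('j',s['joint_pos'].round(3),s['grip_width'],s['clock'],s['force'])
E
python3 go.py .51 .34 .23
```

```text
tcp [ 0.3795 -0.3227  0.2316] shift mm [675.2 -16.3   1.2]
rotvec [ 0.0000e+00  1.0000e-03 -1.7893e+00]
j [-0.834  0.05  -0.295  1.225 -0.     0.955] 1.0011328345855992 1.15 [ 0.87690168 -0.90924403 -0.35282564]
```

Emit:
step_arm([
  [1, 48, -1, 0, 0, 0, -0.13],
  [1, 96, -2, 0, 0, 0, -0.26],
  [1, 144, -3, 0, 0, 0, -0.39],
  [1, 192, -5, 0, 0, 0, -0.52],
  [1, 240, -6, 0, 0, 0, -0.65],
  [1, 288, -7, 0, 0, 0, -0.78],
  [1, 336, -8, 0, 0, 0, -0.91],
  [1, 384, -9, 0, 0, 0, -1.04],
])

```text
clock: 1.95
ee_pos: [0.4552, 0.0542, 0.2317]
orientation: [0.001, 0.366, 0.931, 0.0]
force: [0.9, -1.5, -0.4]
grip_width: 0.999
```

```bash
python3 go.py .51 .34 .23
```

```text
tcp [0.4552 0.0542 0.2317] shift mm [154.6 246.5   1.7]
rotvec [ 3.000e-04  1.300e-03 -7.494e-01]
j [-0.023 -0.023 -0.369  1.224 -0.     0.727] 0.9988789866020963 1.95 [ 0.91029786 -1.47575511 -0.43066934]
```

Emit:
step_arm([
  [1, 22, 35, 0, 0, 0, -0.11],
  [1, 44, 70, 0, 0, 0, -0.22],
  [1, 66, 105, 0, 0, 0, -0.33],
  [1, 88, 140, 0, 0, 0, -0.44],
  [1, 110, 175, 0, 0, 0, -0.55],
  [1, 132, 210, 0, 0, 0, -0.66],
  [1, 154, 246, 0, 0, 0, -0.749],
  [1, 154, 246, 0, 0, 0, -0.749],
])

```text
clock: 2.75
ee_pos: [0.5123, 0.3414, 0.231]
orientation: [0.001, 0.0, 1.0, 0.001]
force: [0.3, -0.7, 0.4]
grip_width: 1.001
```

```bash
python3 go.py .51 .34 .23; python3 - <<'E'
from h import *
T=tool();c=arm.capture('wrist');cv2.imwrite('pics/w1.png',c['image'][:,:,::-1])
for z in (.06,.09,.12): print(z,proj(c,[.51,.34,z],T))
E
```

```text
tcp [0.5123 0.3414 0.231 ] shift mm [ 2.3 -1.4  1. ]
rotvec [ 0.0022  0.0013 -0.0002]
j [ 4.82e-01  2.59e-01 -5.00e-02  1.26e+00  1.00e-03  4.82e-01] 1.0006129169615623 2.75 [ 0.28801331 -0.6900429   0.42654693]
0.06 [319.61636379 179.57651579]
0.09 [319.53263712 186.46181849]
0.12 [319.4307074  194.84296419]
```

View pics/w1.png

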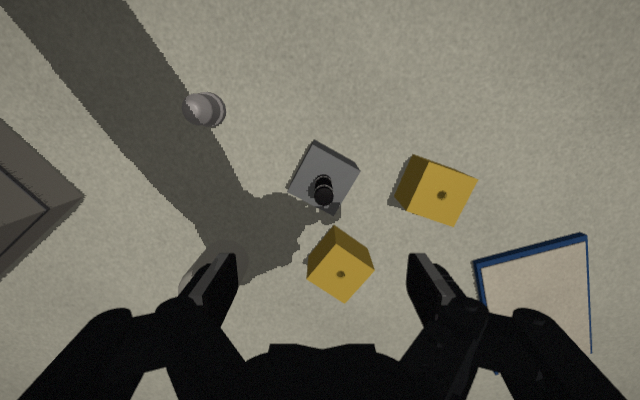

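Wrist picture: the grey stand is at about (322,177), the pin's handle end at about (324,196), and the yellow blocks at (340,265) and (436,190). I'll enlarge it and measure.

```bash
python3 - <<'E'
from h import *
im=cv2.imread('pics/w1.png');cv2.imwrite('pics/w1c.png',cv2.resize(im[130:230,270:380],None,fx=6,fy=6,interpolation=cv2.INTER_CUBIC))
T=tool();c=arm.capture('wrist')
for uv,z in [((324,196),.12),((322,177),.06)]: print(plane(c,uv,z,T))
cv2.imwrite('pics/w2.png',c['image'][:,:,::-1])
g=cv2.cvtColor(im,cv2.COLOR_BGR2GRAY)
m=(g<45).astype(np.uint8); m[240:]=0
n,l,s,ce=cv2.connectedComponentsWithStats(m)
for i in range(1,n):
  if 20<s[i,4]<3000: print(s[i],ce[i])
E
```

```text
[0.5102042  0.34154894 0.12      ]
[0.50613445 0.33991158 0.06      ]
[  0 165  50  75 308] [ 26.31818182 200.87337662]
[314 175  19  32 435] [322.96321839 191.13793103]
[555 233  31   7 102] [571.26470588 236.45098039]
```

View pics/w1c.png

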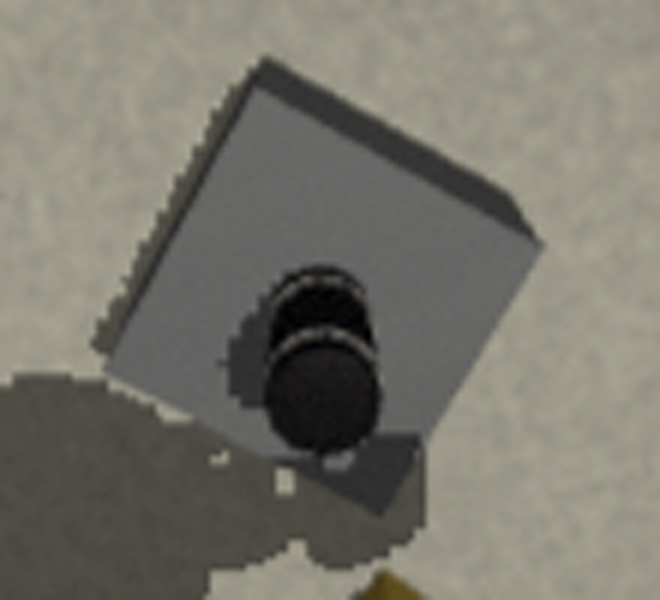

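Handle top at (323.8,196.0), giving (0.510,0.341). The stand's top-face centre agrees within 2 mm, and both match the scene view. I'll descend around the handle.

Emit:
step_arm([
  [1, 2, 0, 35, 0.002, 0.001, 0],
  [1, 2, 0, 70, 0.002, 0.001, 0],
  [1, 2, 0, 100, 0.002, 0.001, 0],
  [1, 2, 0, 125, 0.002, 0.001, 0],
  [1, 2, 0, 145, 0.002, 0.001, 0],
  [1, 2, 0, 155, 0.002, 0.001, 0],
  [1, 2, 0, 155, 0.002, 0.001, 0],
])

```text
clock: 3.55
ee_pos: [0.5082, 0.3352, 0.075]
orientation: [-0.002, 0.004, 1.0, -0.002]
force: [0.1, -0.0, -0.0]
grip_width: 0.996
```

```bash
python3 go.py .51 .341 .076; python3 - <<'E'
from h import *
c=arm.capture('wrist');cv2.imwrite('pics/w3.png',c['image'][:,:,::-1])
E
```

```text
tcp [0.5082 0.3352 0.075 ] shift mm [-1.8  5.8 -1.1]
rotvec [-0.0038 -0.0041 -0.0074]
j [ 0.478  0.372 -0.245  0.959 -0.001  0.485] 0.9964281166182224 3.55 [ 0.1483003  -0.04045897 -0.03407275]
```

View pics/w3.png

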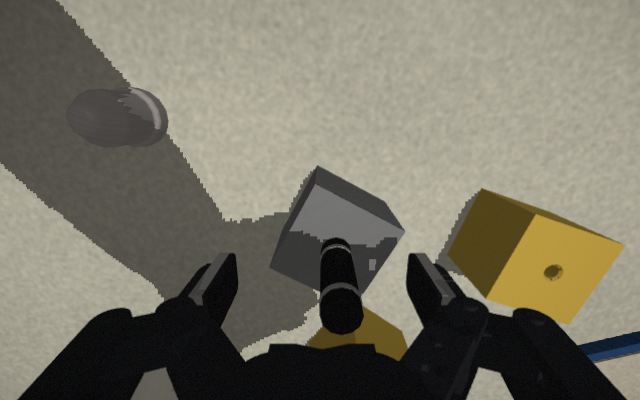

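The pose settled 6 mm short in Y. The handle end is at (342,312) and the finger midline is at x≈322. I'll measure it again.

```bash
python3 - <<'E'
from h import *
im=cv2.imread('pics/w3.png');cv2.imwrite('pics/w3c.png',cv2.resize(im[220:345,270:430],None,fx=5,fy=5,interpolation=cv2.INTER_CUBIC))
T=tool();c=arm.capture('wrist')
print(T[:3,3]);print(plane(c,(342,312),.12,T),tool()[:3,3])
E
python3 go.py .51 .342 .076
```

```text
[0.50920864 0.33597586 0.07629274]
[0.51092499 0.34436611 0.12      ] [0.51004404 0.3366465  0.07726072]
tcp [0.51   0.3366 0.0773] shift mm [0.1 5.4 1.3]
rotvec [-0.0015 -0.     -0.0067]
j [ 0.478  0.371 -0.242  0.959 -0.001  0.485] 0.99832657750213 3.65 [0.17656203 0.69353506 0.59226861]
```

View pics/w3c.png

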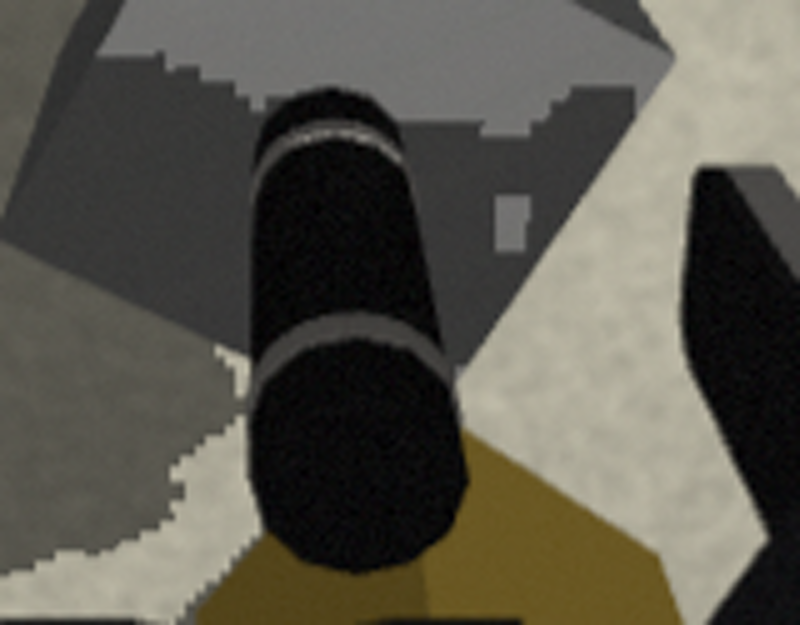

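Emit:
step_arm([
  [1, 0, 6, 0, 0, 0, 0],
  [1, 0, 6, 0, 0, 0, 0],
  [1, 0, 6, 0, 0, 0, 0],
  [1, 0, 6, 0, 0, 0, 0],
])

```text
clock: 4.05
ee_pos: [0.5098, 0.3432, 0.0768]
orientation: [-0.0, 0.003, 1.0, -0.001]
force: [-0.8, 0.1, -0.7]
grip_width: 1.001
```

```bash
python3 go.py .51 .342 .076;python3 - <<'E'
from h import *
T=tool();c=arm.capture('wrist');cv2.imwrite('pics/w4.png',c['image'][:,:,::-1])
im=c['image'][:,:,::-1];cv2.imwrite('pics/w4c.png',cv2.resize(im[220:345,230:430],None,fx=4,fy=4,interpolation=cv2.INTER_CUBIC))
E
python3 go.py .51 .342 .076
```

```text
tcp [0.5098 0.3432 0.0768] shift mm [-0.2 -1.2  0.8]
rotvec [-0.0017 -0.0002 -0.0055]
j [ 0.488  0.377 -0.234  0.961 -0.001  0.494] 1.001126594314804 4.05 [-0.8052564   0.14066358 -0.70334946]
tcp [0.5096 0.3431 0.0766] shift mm [-0.4 -1.1  0.6]
rotvec [-0.0018 -0.0006 -0.0056]
j [ 0.488  0.377 -0.234  0.961 -0.001  0.494] 0.9972591880795717 4.1 [0.11122529 0.66501013 0.08557682]
```

View pics/w4c.png

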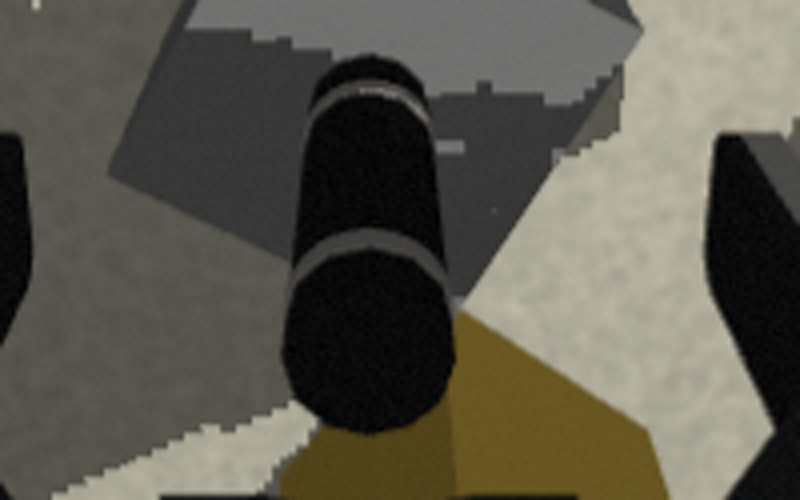

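```bash
python3 - <<'E'
from h import *
T=tool();c=arm.capture('wrist')
print(T[:3,3],plane(c,(322.5,305.5),.12,T),proj(c,T[:3,3]+[0,0,.043],T))
E
```

```text
[0.50961565 0.34314388 0.07664212] [0.50841474 0.34367734 0.12      ] [321.18539273 307.46405065]
```

The pin is centred to within about 1 mm. I'll close the gripper.

Emit:
step_arm([
  [-1, 0, 0, 0, 0, 0, 0],
  [-1, 0, 0, 0, 0, 0, 0],
  [-1, 0, 0, 0, 0, 0, 0],
  [-1, 0, 0, 0, 0, 0, 0],
  [-1, 0, 0, 0, 0, 0, 0],
  [-1, 0, 0, 0, 0, 0, 0],
  [-1, 0, 0, 0, 0, 0, 0],
  [-1, 0, 0, 0, 0, 0, 0],
])

```text
clock: 4.95
ee_pos: [0.5096, 0.343, 0.0764]
orientation: [-0.0, 0.003, 1.0, -0.001]
force: [-0.0, 0.0, 0.8]
grip_width: 0.192
```

```bash
python3 go.py .51 .342 .076;python3 - <<'E'
from h import *
c=arm.capture('wrist');cv2.imwrite('pics/w5.png',c['image'][:,:,::-1])
print(arm.sense())
E
```

```text
tcp [0.5096 0.343  0.0764] shift mm [-0.4 -1.   0.4]
rotvec [-0.0018 -0.0008 -0.0058]
j [ 0.488  0.377 -0.234  0.961 -0.001  0.494] 0.1924001710250014 4.95 [-0.04535304  0.04340393  0.77202456]
{'clock': 5.0, 'joint_pos': array([ 0.4878423 ,  0.37728347, -0.23414807,  0.96085386, -0.00128643,
        0.49361206]), 'qd': array([ 0.00023156,  0.00166343,  0.00117545, -0.00053766, -0.00111803,
        0.0004652 ]), 'joint_efforts': array([-4.13059734e-02, -4.53890705e+01,  2.52123195e+01,  8.01266497e-02,
       -2.66120187e-02,  2.17862580e-04]), 'ee_pos': array([0.50964588, 0.34302189, 0.07642029]), 'orientation': array([-3.53547516e-04,  2.88439715e-03,  9.99995356e-01, -9.18185862e-04]), 'force': array([0.7410654 , 0.44723275, 0.94538846]), 'wrist_torque': array([ 0.05446901, -0.08076879, -0.00714834]), 'grip_width': 0.19365981282919476}
```

View pics/w5.png

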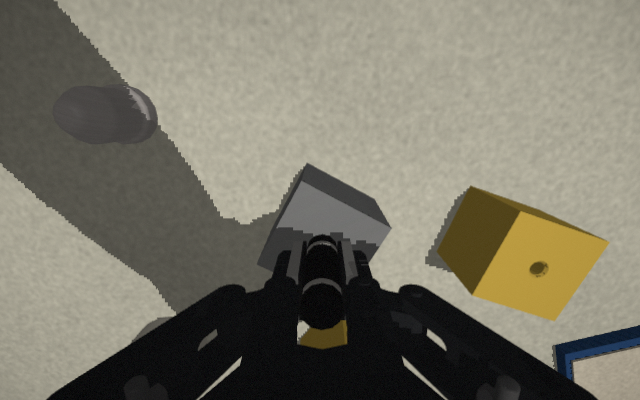

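Gripped: the opening is about 16–18 mm, and the handle shows between the pads at (322,300). I'll lift straight up.

Emit:
step_arm([
  [-1, 0, 0, -10, 0, 0, 0],
  [-1, 0, 0, -25, 0, 0, 0],
  [-1, 0, 0, -45, 0, 0, 0],
  [-1, 0, 0, -65, 0, 0, 0],
  [-1, 0, 0, -90, 0, 0, 0],
  [-1, 0, 0, -115, 0, 0, 0],
  [-1, 0, 0, -140, 0, 0, 0],
  [-1, 0, 0, -140, 0, 0, 0],
])

```text
clock: 5.8
ee_pos: [0.5123, 0.3446, 0.2223]
orientation: [0.004, 0.003, 1.0, 0.001]
force: [0.4, 0.6, 0.0]
grip_width: 0.196
```

```bash
python3 go.py .44 -.084 .216;python3 - <<'E'
from h import *
c=arm.capture('wrist');cv2.imwrite('pics/w6.png',c['image'][:,:,::-1])
E
```

```text
tcp [0.5123 0.3446 0.2223] shift mm [  69.8 -429.1    4.8]
rotvec [ 0.0024  0.0073 -0.0058]
j [ 4.880e-01  2.630e-01 -6.400e-02  1.237e+00 -1.000e-03  4.940e-01] 0.1960712554821979 5.8 [0.42746498 0.58427682 0.0395626 ]
```

View pics/w6.png

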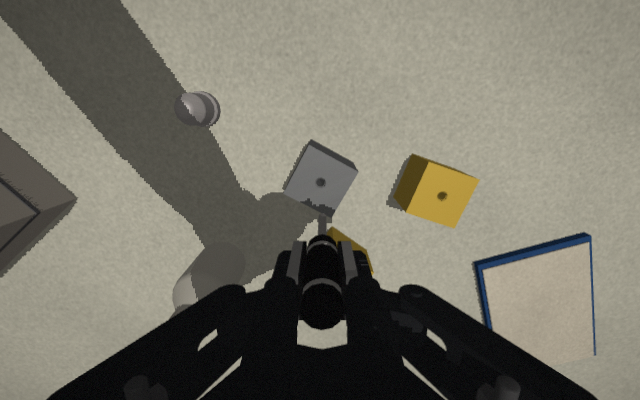

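The pin is out: tip near (322,216), the empty socket visible at (320,182). Next I'll travel to the hole at height.

Emit:
step_arm([
  [-1, 2, -25, 0, 0, 0, 0],
  [-1, 6, -70, 0, 0, 0, 0],
  [-1, 10, -118, 0, 0, 0, 0],
  [-1, 14, -166, 0, 0, 0, 0],
  [-1, 18, -214, 0, 0, 0, 0],
  [-1, 22, -262, 0, 0, 0, 0],
  [-1, 26, -310, 0, 0, 0, 0],
  [-1, 29, -358, 0, 0, 0, 0],
])

```text
clock: 6.65
ee_pos: [0.4769, -0.0162, 0.2161]
orientation: [-0.001, 0.003, 1.0, -0.001]
force: [1.6, -0.9, -1.1]
grip_width: 0.193
```

Emit:
step_arm([
  [-1, 2, -30, 0, 0, 0, 0],
  [-1, 4, -55, 0, 0, 0, 0],
  [-1, 5, -69, 0, 0, 0, 0],
  [-1, 5, -69, 0, 0, 0, 0],
  [-1, 5, -69, 0, 0, 0, 0],
  [-1, 5, -69, 0, 0, 0, 0],
  [-1, 5, -69, 0, 0, 0, 0],
])

```text
clock: 7.35
ee_pos: [0.4732, -0.0825, 0.2171]
orientation: [-0.001, 0.002, 1.0, -0.001]
force: [-0.2, -1.0, -0.1]
grip_width: 0.196
```

```bash
python3 go.py .473 -.084 .216;python3 - <<'E'
from h import *
c=arm.capture('wrist');im=c['image'][:,:,::-1];cv2.imwrite('pics/w7.png',im)
cv2.imwrite('pics/w7c.png',cv2.resize(im[130:270,250:400],None,fx=4,fy=4,interpolation=cv2.INTER_CUBIC))
E
python3 go.py .473 -.084 .216
```

```text
tcp [ 0.4732 -0.0825  0.2171] shift mm [ 0.2 -1.5  1.1]
rotvec [-0.0017 -0.0013 -0.0041]
j [-0.306  0.028 -0.349  1.194 -0.002 -0.302] 0.19574928502855096 7.35 [-0.24299126 -0.9510738  -0.08073335]
tcp [ 0.4732 -0.0826  0.2171] shift mm [ 0.2 -1.4  1.1]
rotvec [-0.0017 -0.0012 -0.0042]
j [-0.306  0.028 -0.349  1.194 -0.002 -0.302] 0.1987506480823741 7.4 [ 0.46006739 -0.01941323 -0.27102329]
```

View pics/w7.png

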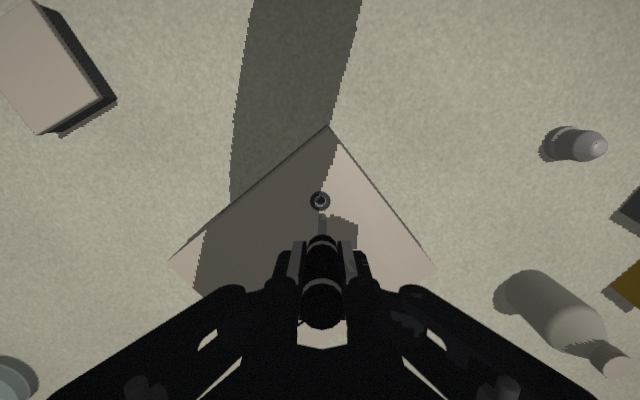

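View pics/w7c.png

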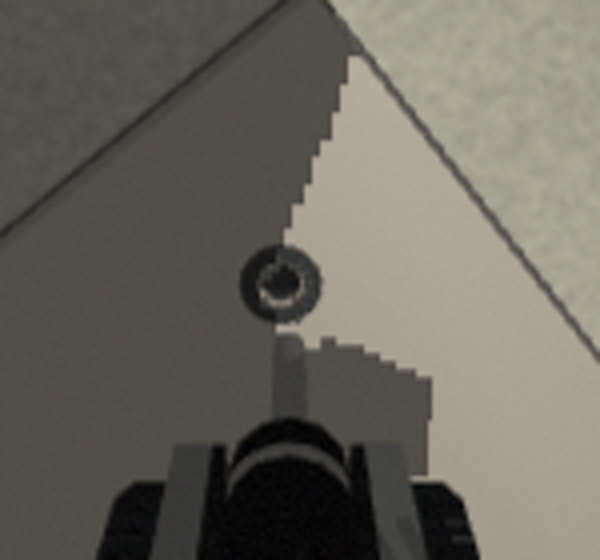

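```bash
python3 - <<'E'
from h import *
T=tool();c=arm.capture('wrist')
print(T[:3,3]);h=plane(c,(320,201),.11,T);t=plane(c,(322.25,217.5),.1487,T)
print('hole',h,'tip',t,'h-t tool mm',(T[:3,:3].T@(h-t)*1000).round(2))
print('axis pred tip', T[:3,3]+T[:3,2]*.0684)
E
```

```text
[ 0.47320805 -0.08260842  0.21710591]
hole [ 0.47521735 -0.08392602  0.11      ] tip [ 0.4764736  -0.08198276  0.1487    ] h-t tool mm [ 1.2  -1.88 38.7 ]
axis pred tip [ 0.47312722 -0.0827275   0.14870606]
```

The hole ring is at (320,201) and the tip end at (322,214). Their relative offset is about (+1,−2) mm. I'll descend to about 8 mm above and re-measure.

Emit:
step_arm([
  [-1, 0.5, -1, 10, 0, 0, 0],
  [-1, 1, -2, 20, 0, 0, 0],
  [-1, 1, -2, 27, 0, 0, 0],
  [-1, 1, -2, 27, 0, 0, 0],
  [-1, 1, -2, 27, 0, 0, 0],
])

```text
clock: 7.95
ee_pos: [0.4718, -0.0856, 0.1897]
orientation: [-0.001, 0.003, 1.0, -0.001]
force: [0.5, 0.4, -0.4]
grip_width: 0.195
```

```bash
python3 go.py .473 -.084 .19;python3 - <<'E'
from h import *
c=arm.capture('wrist');im=c['image'][:,:,::-1]
cv2.imwrite('pics/w8c.png',cv2.resize(im[170:270,260:390],None,fx=6,fy=6,interpolation=cv2.INTER_CUBIC))
E
python3 go.py .473 -.084 .19
```

```text
tcp [ 0.4718 -0.0856  0.1897] shift mm [-1.2  1.6 -0.3]
rotvec [-0.0016 -0.002  -0.0059]
j [-0.313  0.047 -0.39   1.136 -0.002 -0.307] 0.19543410463788202 7.95 [ 0.54689724  0.43824419 -0.41137306]
tcp [ 0.4722 -0.0857  0.1901] shift mm [-0.8  1.7  0.1]
rotvec [-0.0019 -0.0011 -0.0059]
j [-0.313  0.046 -0.389  1.136 -0.002 -0.307] 0.19184331589178602 8.0 [ 0.01989921  0.19247246 -0.80986032]
```

View pics/w8c.png

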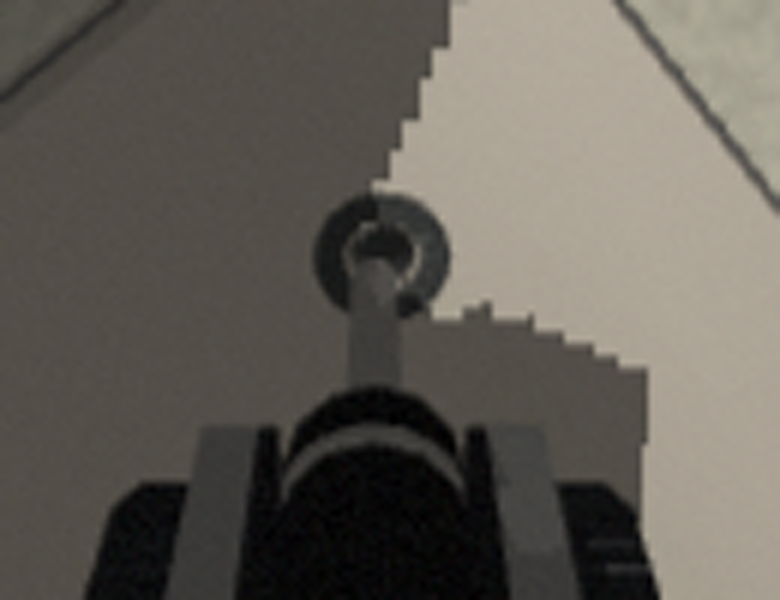

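```bash
python3 - <<'E'
from h import *
T=tool();c=arm.capture('wrist')
h=plane(c,(323.6,212.5),.11,T);t=plane(c,(322.2,217.3),.1217,T)
print(T[:3,3],'hole',h,'tip',t,'h-t tool mm',(T[:3,:3].T@(h-t)*1000).round(2))
# second view: scene & top
s=arm.capture('scene')['image'][:,:,::-1]
cv2.imwrite('pics/s8c.png',cv2.resize(s[120:260,200:340],None,fx=4,fy=4,interpolation=cv2.INTER_CUBIC))
E
```

```text
[ 0.47215482 -0.08568078  0.19012934] hole [ 0.47551558 -0.08396124  0.11      ] tip [ 0.47526833 -0.08511219  0.1217    ] h-t tool mm [-0.25  1.18 11.7 ]
```

View pics/s8c.png

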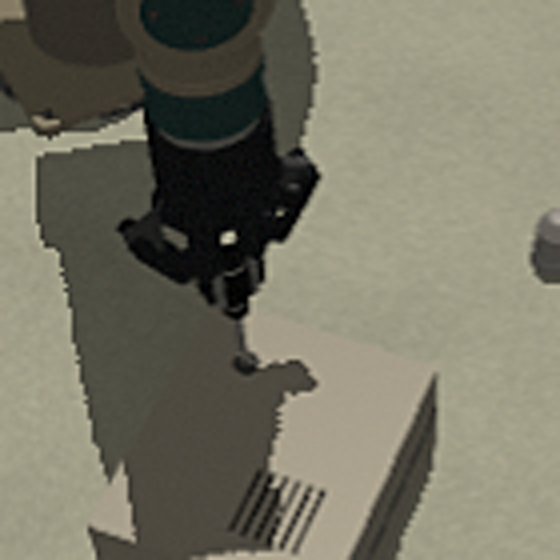

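Emit:
step_arm([
  [-1, 0, 1.1, 2, 0, 0, 0],
  [-1, 0, 1.1, 4, 0, 0, 0],
  [-1, 0, 1.1, 6, 0, 0, 0],
  [-1, 0, 1.1, 6, 0, 0, 0],
  [-1, 0, 1.1, 6, 0, 0, 0],
])

```text
clock: 8.6
ee_pos: [0.472, -0.0845, 0.1841]
orientation: [-0.001, 0.003, 1.0, -0.001]
force: [0.3, 1.5, -0.4]
grip_width: 0.196
```

```bash
python3 - <<'E'
from h import *
print(tool()[:3,3],arm.sense()['force'])
c=arm.capture('wrist');im=c['image'][:,:,::-1]
a=cv2.resize(im[180:260,270:370],None,fx=8,fy=8,interpolation=cv2.INTER_CUBIC)[:600]
cv2.imwrite('pics/w9c.png',a)
E
```

```text
[ 0.47202895 -0.0844929   0.18408583] [ 0.34532825  1.47150906 -0.42017539]
```

View pics/w9c.png

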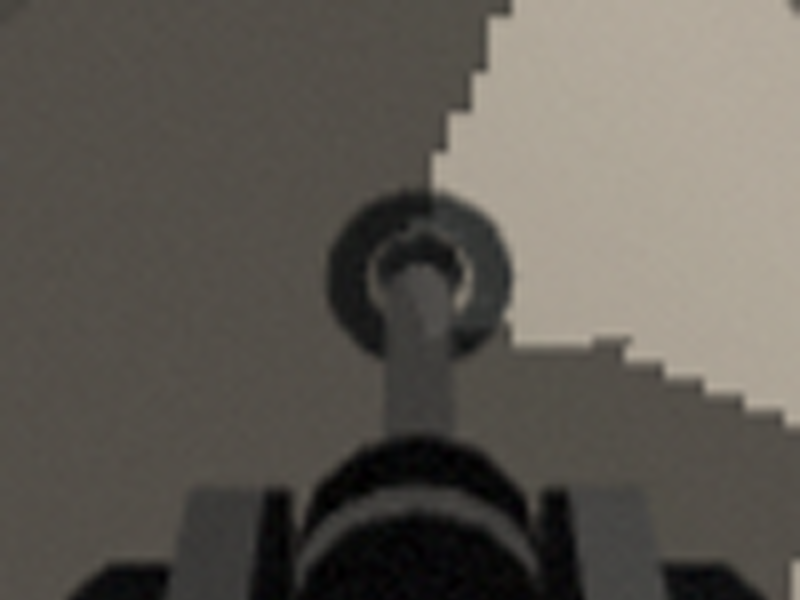

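The tip is centred over the hole: hole centre (420,275) in the crop, and the tip is on its axis within 0.3 mm allowing for parallax. I'll start down in small steps.

Emit:
step_arm([
  [-1, 0, 0, 2, 0, 0, 0],
  [-1, 0, 0, 4, 0, 0, 0],
  [-1, 0, 0, 6, 0, 0, 0],
  [-1, 0, 0, 8, 0, 0, 0],
  [-1, 0, 0, 8, 0, 0, 0],
])

```text
clock: 9.15
ee_pos: [0.4718, -0.0844, 0.1757]
orientation: [-0.001, 0.003, 1.0, -0.001]
force: [-0.5, 0.4, -1.0]
grip_width: 0.195
```

Emit:
step_arm([
  [-1, 0, 0, 2, 0, 0, 0],
  [-1, 0, 0, 4, 0, 0, 0],
  [-1, 0, 0, 6, 0, 0, 0],
  [-1, 0, 0, 7, 0, 0, 0],
  [-1, 0, 0, 7, 0, 0, 0],
])

```text
clock: 9.65
ee_pos: [0.4719, -0.0845, 0.1689]
orientation: [-0.001, 0.003, 1.0, -0.001]
force: [-0.5, -0.0, -0.4]
grip_width: 0.195
```

Emit:
step_arm([
  [-1, 0, 0, 1, 0, 0, 0],
  [-1, 0, 0, 2, 0, 0, 0],
  [-1, 0, 0, 3, 0, 0, 0],
  [-1, 0, 0, 3, 0, 0, 0],
])

```text
clock: 10.05
ee_pos: [0.472, -0.0845, 0.166]
orientation: [-0.001, 0.003, 1.0, -0.001]
force: [-0.5, -0.1, 0.6]
grip_width: 0.197
```

Emit:
step_arm([
  [-1, 0, 0, 1, 0, 0, 0],
  [-1, 0, 0, 2, 0, 0, 0],
  [-1, 0, 0, 3, 0, 0, 0],
  [-1, 0, 0, 3, 0, 0, 0],
])

```text
clock: 10.45
ee_pos: [0.472, -0.0845, 0.163]
orientation: [-0.001, 0.003, 1.0, -0.001]
force: [-0.1, -0.6, -0.5]
grip_width: 0.192
```

Depth is about 18 mm with no contact yet.

Emit:
step_arm([
  [-1, 0, 0, 1, 0, 0, 0],
  [-1, 0, 0, 2, 0, 0, 0],
  [-1, 0, 0, 3, 0, 0, 0],
  [-1, 0, 0, 3, 0, 0, 0],
])

```text
clock: 10.85
ee_pos: [0.472, -0.0845, 0.16]
orientation: [-0.001, 0.003, 1.0, -0.001]
force: [-0.3, 0.2, -1.3]
grip_width: 0.194
```

Emit:
step_arm([
  [-1, 0, 0, 1, 0, 0, 0],
  [-1, 0, 0, 2, 0, 0, 0],
  [-1, 0, 0, 2, 0, 0, 0],
  [-1, 0, 0, 2, 0, 0, 0],
])

```text
clock: 11.25
ee_pos: [0.4721, -0.0846, 0.1582]
orientation: [-0.001, 0.003, 1.0, -0.001]
force: [0.6, 0.4, -0.8]
grip_width: 0.191
```

Emit:
step_arm([
  [-1, 0, 0, 1, 0, 0, 0],
  [-1, 0, 0, 2, 0, 0, 0],
  [-1, 0, 0, 3, 0, 0, 0],
  [-1, 0, 0, 3, 0, 0, 0],
])

```text
clock: 11.65
ee_pos: [0.472, -0.0845, 0.155]
orientation: [-0.001, 0.003, 1.0, -0.001]
force: [-0.4, 0.7, -0.2]
grip_width: 0.2
```

Emit:
step_arm([
  [-1, 0, 0, 1, 0, 0, 0],
  [-1, 0, 0, 2, 0, 0, 0],
  [-1, 0, 0, 2, 0, 0, 0],
  [-1, 0, 0, 2, 0, 0, 0],
])

```text
clock: 12.05
ee_pos: [0.4721, -0.0846, 0.1532]
orientation: [-0.001, 0.003, 1.0, -0.001]
force: [-0.9, -0.5, -0.8]
grip_width: 0.191
```

Emit:
step_arm([
  [-1, 0, 0, 1, 0, 0, 0],
  [-1, 0, 0, 2, 0, 0, 0],
  [-1, 0, 0, 2, 0, 0, 0],
  [-1, 0, 0, 2, 0, 0, 0],
])

```text
clock: 12.45
ee_pos: [0.4721, -0.0846, 0.1511]
orientation: [-0.001, 0.003, 1.0, -0.001]
force: [0.6, 0.7, -0.5]
grip_width: 0.194
```

Emit:
step_arm([
  [-1, 0, 0, 1, 0, 0, 0],
  [-1, 0, 0, 2, 0, 0, 0],
  [-1, 0, 0, 2, 0, 0, 0],
  [-1, 0, 0, 2, 0, 0, 0],
])

```text
clock: 12.85
ee_pos: [0.4721, -0.0846, 0.1491]
orientation: [-0.001, 0.003, 1.0, -0.001]
force: [0.2, -0.6, -1.0]
grip_width: 0.195
```

Emit:
step_arm([
  [-1, 0, 0, 1, 0, 0, 0],
  [-1, 0, 0, 2, 0, 0, 0],
  [-1, 0, 0, 2, 0, 0, 0],
  [-1, 0, 0, 2, 0, 0, 0],
])

```text
clock: 13.25
ee_pos: [0.4725, -0.0847, 0.1479]
orientation: [-0.0, 0.003, 1.0, -0.001]
force: [-2.2, 0.8, 5.3]
grip_width: 0.193
```

Contact: 5 N up at about 33 mm depth. I'll press on gently.

Emit:
step_arm([
  [-1, 0, 0, 0.5, 0, 0, 0],
  [-1, 0, 0, 1, 0, 0, 0],
  [-1, 0, 0, 1.5, 0, 0, 0],
  [-1, 0, 0, 1.5, 0, 0, 0],
])

```text
clock: 13.65
ee_pos: [0.4727, -0.0847, 0.147]
orientation: [0.0, 0.003, 1.0, -0.001]
force: [-2.0, 0.4, 8.2]
grip_width: 0.195
```

Emit:
step_arm([
  [-1, 0, 0, 0.5, 0, 0, 0],
  [-1, 0, 0, 1, 0, 0, 0],
  [-1, 0, 0, 1, 0, 0, 0],
])

```text
clock: 13.95
ee_pos: [0.4728, -0.0847, 0.1461]
orientation: [0.0, 0.003, 1.0, -0.001]
force: [-2.1, -0.0, 8.0]
grip_width: 0.194
```

Emit:
step_arm([
  [-1, 0, 0, 0.5, 0, 0, 0],
  [-1, 0, 0, 1, 0, 0, 0],
  [-1, 0, 0, 1, 0, 0, 0],
])

```text
clock: 14.25
ee_pos: [0.4728, -0.0847, 0.1451]
orientation: [0.0, 0.003, 1.0, -0.001]
force: [-1.7, 0.4, 9.6]
grip_width: 0.195
```

Emit:
step_arm([
  [-1, 0, 0, 0.5, 0, 0, 0],
  [-1, 0, 0, 1, 0, 0, 0],
  [-1, 0, 0, 1, 0, 0, 0],
])

```text
clock: 14.55
ee_pos: [0.4728, -0.0848, 0.1442]
orientation: [0.0, 0.003, 1.0, -0.001]
force: [-1.5, 0.1, 10.9]
grip_width: 0.195
```

```bash
python3 - <<'E'
from h import *
c=arm.capture('wrist');im=c['image'][:,:,::-1]
cv2.imwrite('pics/w10c.png',cv2.resize(im[180:340,220:420],None,fx=3,fy=3))
s=arm.capture('scene')['image'][:,:,::-1]
cv2.imwrite('pics/s10c.png',cv2.resize(s[180:320,180:340],None,fx=4,fy=4))
print(arm.sense()['force'])
E
```

```text
[-2.27738631  0.9218745   9.77134003]
```

View pics/w10c.png

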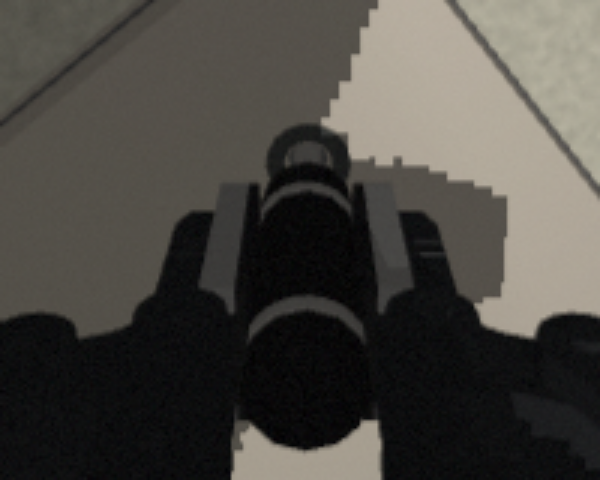

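View pics/s10c.png

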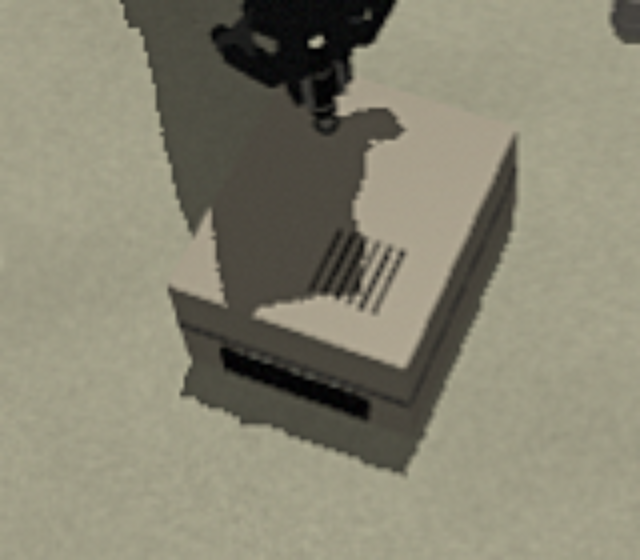

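The tray is still shut and the pin sits straight in the hole, about 4 mm into the catch travel at about 10 N. I'll continue gently.

Emit:
step_arm([
  [-1, 0, 0, 0.4, 0, 0, 0],
  [-1, 0, 0, 0.8, 0, 0, 0],
  [-1, 0, 0, 0.8, 0, 0, 0],
])

```text
clock: 14.95
ee_pos: [0.4727, -0.0847, 0.1431]
orientation: [0.0, 0.003, 1.0, -0.001]
force: [-1.2, 0.8, 7.8]
grip_width: 0.191
```

```bash
python3 - <<'E'
from h import *
s=arm.capture('scene')['image'][:,:,::-1]
cv2.imwrite('pics/s11c.png',cv2.resize(s[180:320,180:340],None,fx=4,fy=4))
print(arm.sense()['force'],tool()[:3,3])
E
```

```text
[-1.22185108  0.61834563  7.93161267] [ 0.47267805 -0.08472659  0.14302487]
```

View pics/s11c.png

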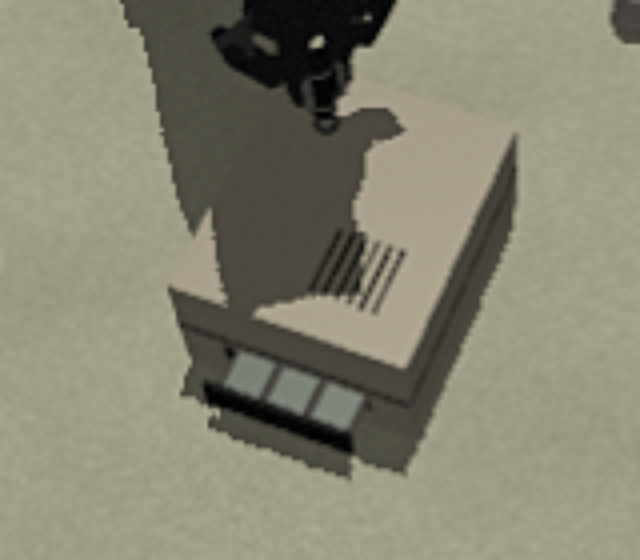

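The catch has tripped, and the tray is out, showing its slides. I'll hold briefly, then withdraw straight up.

Emit:
step_arm([
  [-1, 0, 0, 0, 0, 0, 0],
  [-1, 0, 0, 0, 0, 0, 0],
  [-1, 0, 0, -4, 0, 0, 0],
  [-1, 0, 0, -10, 0, 0, 0],
  [-1, 0, 0, -18, 0, 0, 0],
  [-1, 0, 0, -28, 0, 0, 0],
  [-1, 0, 0, -40, 0, 0, 0],
  [-1, 0, 0, -55, 0, 0, 0],
])

```text
clock: 15.8
ee_pos: [0.4718, -0.0844, 0.1975]
orientation: [-0.001, 0.003, 1.0, -0.001]
force: [-0.3, 0.7, -1.6]
grip_width: 0.192
```

Emit:
step_arm([
  [-1, 0, 0, -12, 0, 0, 0],
  [-1, 0, 0, -20, 0, 0, 0],
  [-1, 0, 0, -20, 0, 0, 0],
  [-1, 0, 0, -20, 0, 0, 0],
  [-1, 0, 0, -20, 0, 0, 0],
])

```text
clock: 16.3
ee_pos: [0.4716, -0.0843, 0.2161]
orientation: [-0.001, 0.003, 1.0, -0.001]
force: [0.8, -0.2, 0.3]
grip_width: 0.195
```

```bash
python3 go.py .5096 .343 .216;python3 - <<'E'
from h import *
c=arm.capture('wrist');im=c['image'][:,:,::-1]
cv2.imwrite('pics/w12c.png',cv2.resize(im[130:330,220:420],None,fx=3,fy=3,interpolation=cv2.INTER_CUBIC))
E
```

```text
tcp [ 0.4716 -0.0843  0.2161] shift mm [-35.5 427.5  -0.6]
rotvec [-0.0016 -0.0024 -0.0058]
j [-0.311  0.027 -0.352  1.193 -0.002 -0.305] 0.1945162861819792 16.3 [ 0.8458153  -0.16505064  0.34234041]
```

View pics/w12c.png

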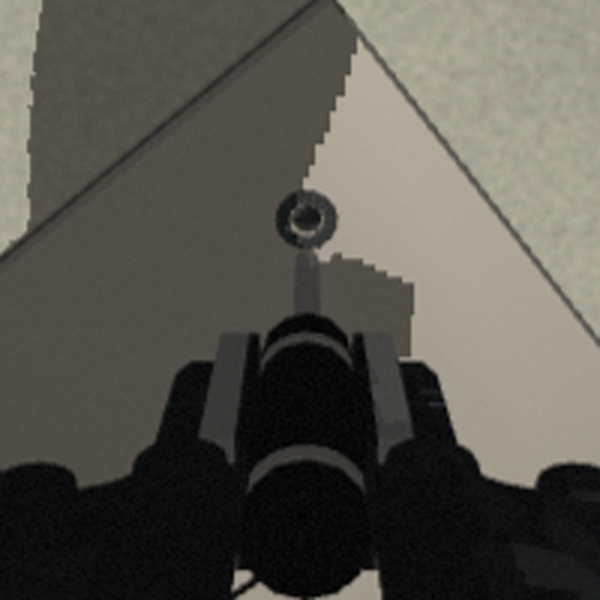

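The pin is still straight in the grip: shank at x≈307 in the crop, in line with the handle. Back to the stand.

Emit:
step_arm([
  [-1, -2, 25, 0, 0, 0, 0],
  [-1, -6, 70, 0, 0, 0, 0],
  [-1, -10, 118, 0, 0, 0, 0],
  [-1, -14, 166, 0, 0, 0, 0],
  [-1, -18, 214, 0, 0, 0, 0],
  [-1, -22, 262, 0, 0, 0, 0],
  [-1, -26, 310, 0, 0, 0, 0],
  [-1, -30, 358, 0, 0, 0, 0],
])

```text
clock: 17.15
ee_pos: [0.5037, 0.2753, 0.2154]
orientation: [-0.001, 0.003, 1.0, -0.001]
force: [0.2, -0.6, -0.6]
grip_width: 0.189
```

Emit:
step_arm([
  [-1, -2, 30, 0, 0, 0, 0],
  [-1, -4, 55, 0, 0, 0, 0],
  [-1, -5.3, 69.7, 0, 0, 0, 0],
  [-1, -5.3, 69.7, 30, 0, 0, 0],
  [-1, -5.3, 69.7, 50, 0, 0, 0],
  [-1, -5.3, 69.7, 60, 0, 0, 0],
  [-1, -5.3, 69.7, 60, 0, 0, 0],
  [-1, -5.3, 69.7, 60, 0, 0, 0],
])

```text
clock: 17.95
ee_pos: [0.5103, 0.3426, 0.1565]
orientation: [-0.0, 0.003, 1.0, -0.001]
force: [-0.4, -0.1, -0.2]
grip_width: 0.191
```

```bash
python3 go.py .5096 .343 .0764;python3 - <<'E'
from h import *
c=arm.capture('wrist');im=c['image'][:,:,::-1]
cv2.imwrite('pics/w13c.png',cv2.resize(im[160:260,260:390],None,fx=6,fy=6,interpolation=cv2.INTER_CUBIC))
E
python3 go.py .5096 .343 .0764
```

```text
tcp [0.5103 0.3426 0.1565] shift mm [ 0.6  0.5 80.1]
rotvec [-0.0019 -0.0006 -0.0064]
j [ 4.870e-01  3.060e-01 -1.490e-01  1.117e+00 -1.000e-03  4.930e-01] 0.19122511675878465 17.95 [-0.36180702 -0.09112428 -0.2223589 ]
tcp [0.5107 0.3429 0.1572] shift mm [ 1.2  0.2 80.8]
rotvec [-0.0012  0.0006 -0.0064]
j [ 4.870e-01  3.060e-01 -1.480e-01  1.117e+00 -1.000e-03  4.930e-01] 0.19695622255402054 18.0 [ 0.75756957 -0.74906092  0.16314349]
```

View pics/w13c.png

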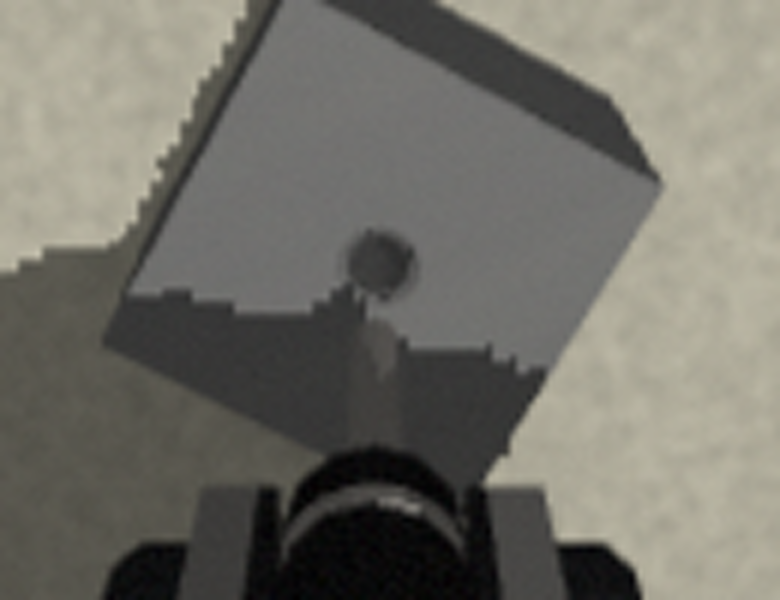

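The socket is at (381,263) in the crop and the tip end at (377,318), so it's aligned laterally. I'll descend to about 4 mm above.

Emit:
step_arm([
  [-1, 0.6, 0.3, 8, 0, 0, 0],
  [-1, 0.6, 0.3, 15, 0, 0, 0],
  [-1, 0.6, 0.3, 20, 0, 0, 0],
  [-1, 0.6, 0.3, 20, 0, 0, 0],
  [-1, 0.6, 0.3, 20, 0, 0, 0],
  [-1, 0.6, 0.3, 20, 0, 0, 0],
])

```text
clock: 18.6
ee_pos: [0.5094, 0.3433, 0.1362]
orientation: [-0.0, 0.003, 1.0, -0.001]
force: [0.2, 0.2, -0.7]
grip_width: 0.193
```

```bash
python3 go.py .5096 .343 .0764;python3 - <<'E'
from h import *
T=tool();c=arm.capture('wrist');im=c['image'][:,:,::-1]
cv2.imwrite('pics/w14c.png',cv2.resize(im[180:255,270:370],None,fx=8,fy=8,interpolation=cv2.INTER_CUBIC))
t=T[2,3]-.0684;print('tip ctr z',t)
E
```

```text
tcp [0.5094 0.3433 0.1362] shift mm [-0.2 -0.2 59.8]
rotvec [-0.0018 -0.0007 -0.0058]
j [ 4.880e-01  3.220e-01 -1.730e-01  1.077e+00 -1.000e-03  4.940e-01] 0.19311225584520844 18.6 [ 0.24431329  0.17150081 -0.74552262]
tip ctr z 0.06778552243574305
```

View pics/w14c.png

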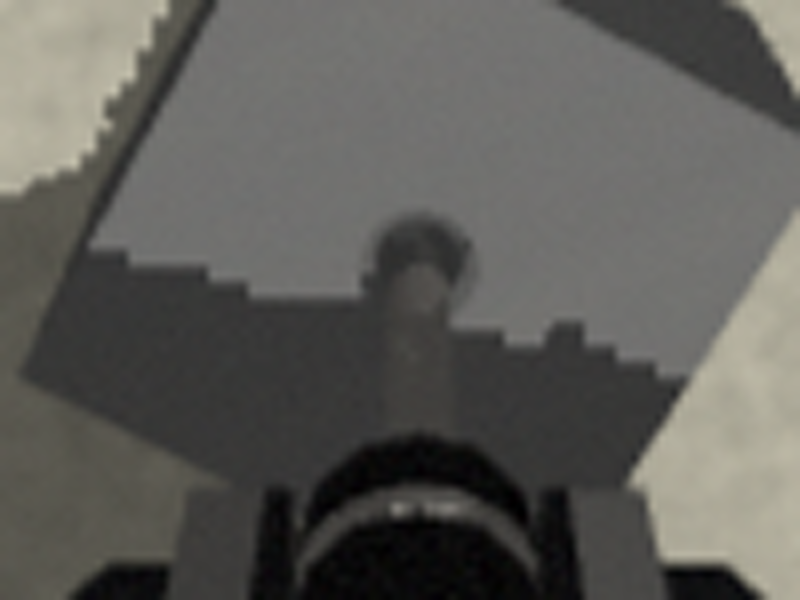

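Aligned: socket (422,262), tip on axis. Inserting.

Emit:
step_arm([
  [-1, 0, 0, 3, 0, 0, 0],
  [-1, 0, 0, 6, 0, 0, 0],
  [-1, 0, 0, 9, 0, 0, 0],
  [-1, 0, 0, 12, 0, 0, 0],
  [-1, 0, 0, 12, 0, 0, 0],
])

```text
clock: 19.15
ee_pos: [0.5088, 0.3429, 0.1232]
orientation: [-0.001, 0.003, 1.0, -0.001]
force: [0.5, 0.1, -0.2]
grip_width: 0.195
```

Inside the socket by about 8 mm with no force.

Emit:
step_arm([
  [-1, 0, 0, 6, 0, 0, 0],
  [-1, 0, 0, 12, 0, 0, 0],
  [-1, 0, 0, 18, 0, 0, 0],
  [-1, 0, 0, 24, 0, 0, 0],
  [-1, 0, 0, 30, 0, 0, 0],
  [-1, 0, 0, 36, 0, 0, 0],
  [-1, 0, 0, 40, 0, 0, 0],
  [-1, 0, 0, 40, 0, 0, 0],
])

```text
clock: 19.95
ee_pos: [0.5086, 0.3427, 0.0831]
orientation: [-0.001, 0.003, 1.0, -0.001]
force: [-0.2, 0.7, -1.1]
grip_width: 0.193
```

Emit:
step_arm([
  [-1, 0, 0, 2, 0, 0, 0],
  [-1, 0, 0, 4, 0, 0, 0],
  [-1, 0, 0, 5, 0, 0, 0],
  [-1, 0, 0, 6, 0, 0, 0],
  [-1, 0, 0, 6, 0, 0, 0],
  [-1, 0, 0, 6, 0, 0, 0],
])

```text
clock: 20.55
ee_pos: [0.5093, 0.3431, 0.0781]
orientation: [-0.0, 0.003, 1.0, -0.001]
force: [-0.4, -0.3, -0.1]
grip_width: 0.195
```

Emit:
step_arm([
  [-1, 0, 0, 0.5, 0, 0, 0],
  [-1, 0, 0, 0.5, 0, 0, 0],
])

```text
clock: 20.75
ee_pos: [0.5092, 0.3431, 0.0775]
orientation: [-0.0, 0.003, 1.0, -0.001]
force: [0.5, -0.1, -0.7]
grip_width: 0.194
```

Still no contact, about 1 mm above home.

Emit:
step_arm([
  [-1, 0, 0, 0.5, 0, 0, 0],
  [-1, 0, 0, 1, 0, 0, 0],
  [-1, 0, 0, 1, 0, 0, 0],
])

```text
clock: 21.05
ee_pos: [0.5092, 0.343, 0.0765]
orientation: [-0.001, 0.003, 1.0, -0.001]
force: [-0.1, 0.2, -1.4]
grip_width: 0.193
```

Emit:
step_arm([
  [-1, 0, 0, 0.5, 0, 0, 0],
  [-1, 0, 0, 0.5, 0, 0, 0],
])

```text
clock: 21.25
ee_pos: [0.5093, 0.3431, 0.0764]
orientation: [-0.0, 0.003, 1.0, -0.001]
force: [-0.5, -0.3, 3.0]
grip_width: 0.195
```

Contact at 3 N at the original grasp height, so the pin is home. I'll release it, opening fully before retreating.

Emit:
step_arm([
  [0, 0, 0, 0, 0, 0, 0],
  [0.5, 0, 0, 0, 0, 0, 0],
  [1, 0, 0, 0, 0, 0, 0],
  [1, 0, 0, 0, 0, 0, 0],
  [1, 0, 0, 0, 0, 0, 0],
  [1, 0, 0, 0, 0, 0, 0],
  [1, 0, 0, 0, 0, 0, 0],
  [1, 0, 0, 0, 0, 0, 0],
])

```text
clock: 22.05
ee_pos: [0.5092, 0.343, 0.076]
orientation: [-0.001, 0.003, 1.0, -0.001]
force: [-0.1, -0.5, -0.5]
grip_width: 0.999
```

Emit:
step_arm([
  [1, 0, 0, -15, 0, 0, 0],
  [1, 0, 0, -40, 0, 0, 0],
  [1, 0, 0, -70, 0, 0, 0],
  [1, 0, 0, -100, 0, 0, 0],
  [1, 0, 0, -130, 0, 0, 0],
  [1, 0, 0, -155, 0, 0, 0],
  [1, 0, 0, -155, 0, 0, 0],
  [1, 0, 0, -155, 0, 0, 0],
])

```text
clock: 22.85
ee_pos: [0.5099, 0.3436, 0.2325]
orientation: [0.001, 0.003, 1.0, -0.0]
force: [-0.2, -0.4, 0.7]
grip_width: 0.997
```

```bash
python3 - <<'E'
from h import *
T=tool();c=arm.capture('wrist');im=c['image'][:,:,::-1]
a=cv2.resize(im[130:230,270:370],None,fx=4,fy=4,interpolation=cv2.INTER_CUBIC)
s=arm.capture('scene')['image'][:,:,::-1];b=cv2.resize(s[130:330,200:440],(400,333),interpolation=cv2.INTER_CUBIC)
b=cv2.copyMakeBorder(b,0,67,0,0,cv2.BORDER_CONSTANT)
cv2.imwrite('pics/fin.png',np.hstack([a,b]));cv2.imwrite('pics/fins.png',s)
print(T[:3,3],arm.sense()['grip_width'])
E
```

```text
[0.50989174 0.34364937 0.23252924] 0.996590199429145
```

View pics/fin.png

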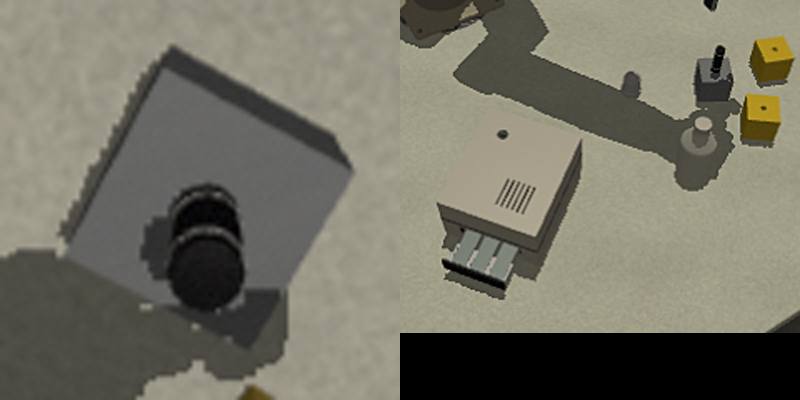

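The pin stands in the grey stand and the tray is out. I'll check the numbers before handing in.

```bash
python3 - <<'E'
from h import *
T=tool();c=arm.capture('wrist');e=arm.capture('scene')
print('handle top',plane(c,(321.3,198.2),.12,T))
X=lambda x,y:(200+(x-400)*.6,130+y*.6)
f=plane(e,X(474,274),.0465,)
mid=np.array([.5415,-.102]);d=np.array([.61,-.79]);d/=np.linalg.norm(d)
print('tray front along -x from middle mm',(f[:2]-mid)@d*1000,'(shut 100, out 160)')
a=cv2.imread('pics/scene0.png');b=cv2.imread('pics/fins.png')
for n,(x,y,w,h) in dict(pin=(370,145,40,50),bottle=(360,195,40,50),obj=(328,165,22,28),slide=(130,215,55,50)).items():
    A=cv2.cvtColor(a[y:y+h,x:x+w],6).astype(np.float32);B=cv2.cvtColor(b[y:y+h,x:x+w],6).astype(np.float32)
    print(n,cv2.phaseCorrelate(A,B))
E
```

```text
handle top [0.50878489 0.34269279 0.12      ]
tray front along -x from middle mm 163.31405203900817 (shut 100, out 160)
pin ((0.009828407745626322, -0.08832559699850506), 0.7915287790298462)
bottle ((-0.5179945452565597, -0.7405479159212263), 0.25832956743240354)
obj ((0.08906292278092032, -0.338551395575557), 0.4747629364331563)
slide ((0.16906145581296173, 0.07720801071818073), 0.596916646639506)
```

```bash
python3 -c "
from bench import arm
print(arm.hand_in(), arm.sense()['clock'])"
```

```text
the job is handed in; nothing more can be done
the job is handed in; nothing more can be done
```

The slide tray is out and the pin is back in its grey stand, released. I handed the job in at about 23 s of the 53 s allowed.

- **Releasing the catch:** I drew the pin from the stand and lowered it through the loader's hole. The catch was felt at about 33 mm depth and gave way after about 5 mm of travel, with no reading above about 11 N.
- **Pin:** It met the stand with 3 N at the height where I first gripped it. After release it shows less than 0.1 px shift from its starting picture.
- **Tray:** Its front measures about 163 mm from the loader's middle, where fully out would be 160 mm, so it is out by about 60 mm.
- **Bystanders:** The objective and slide box show shifts under half a pixel. The bottle comparison was weak (about 0.9 px, low confidence) because the arm's shadow fell on it, but the gripper never came near it.
- **Robot:** The gripper is open and clear above the stand.

One disagreement along the way: the arm first settled about 6 mm short in y over the pin, and I corrected that before gripping. The camera also showed a 2–3 mm offset from the arm's own position, so I aligned the pin tip to the hole and socket within the same picture.

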